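# Clip the webcam on its desk stand and raise the mast to the mark

## Robot

A 7-joint arm with a two-finger parallel gripper is mounted at the origin on the work surface; the furniture and walls round the work are solid. World frame = base frame: x ahead of the robot, y to its left, z up, the work surface at z = 0. Lengths are in m, angles in degrees, forces in N, time in s.
With the tool pointing down it reaches from about 0.35 to 0.9 m from the base axis. Payload 7.2 kg.
Tool frame: the origin (TCP) lies midway between the tips of the shut fingers; the grasp point (between the pads) lies 19 mm behind it; y points along the fingers, x is the direction in which the jaws open and shut, and the axes are right-handed (so a half turn about y gives the same grasp; the last joint's range is limited). The gripper opens to 88 mm and grips with 3 to 60 N. Pads are 20 mm wide; open, the fingers measure 115 mm over their backs; the gripper's body (75 mm by 178 mm) begins 61 mm behind the grasp point.
Start: joints at [-70.027, 23.554, -0.728, 91.456, 0.321, 64.991, -4.71], TCP at [0.253, 0.571, 0.187] pointing down, gripper open.
Joint ranges: [-169.25, 169.25], [-16.82, 113.86], [-84.01, 82.57], [7.8, 145.47], [-59.2, 239.2], [7.22, 106.19], [-163.78, 163.78]. Speed limits (degrees/s): [136.94, 136.94, 172.46, 172.46, 180, 180, 180].

## Interface

Orientations are given as [roll, pitch, yaw] about the fixed x, y, z axes, in that order (R = Rz(yaw) Ry(pitch) Rx(roll)).
In Python, from bench import observe, camera, r gives the robot as it stands. The module is installed in compiled form; this text tells all that it offers.
- The arm moves only by the tool arm_command, never from a script. Its argument "steps" is a list that holds one entry, the list of rows, each a list of 7 numbers: the turn, a rotation vector about the tool's x, y, z as a fraction of full scale, then the shift along the tool's x, y, z as a fraction of full scale, then the gripper command: -1 is shut, 1 is fully open, values between are in proportion. In form: [[[rx, ry, rz, x, y, z, claw], ...]]. A call has exactly 8 rows; each row is the pose to reach, as a shift and turn from the pose commanded when the call began, along the tool's axes at that moment; what a row does not reach only later rows make up. Full scale, the value 1, is 500 mm for a shift and 0.5 rad for a turn. A row lasts 1/10 s, in which the tool goes at most 50 mm and 8.59 degrees, less where a joint would pass 70% of its speed; a pose out of reach is approached as far as the arm can. A call with a number of a shift or a turn outside -1 to 1 is refused whole. A call with a gripper value outside its range is refused whole. The fingers move at their own pace and stop on an object; the grip force is fixed at half the most. Time passes only in rows, so rows that repeat a pose let the fingers close, or fill a call up. It gives the time, the measured TCP pose, the force and the opening at its end, in the units of the state.
- observe(): the state, without advancing time (a new reading comes with each control period).
- camera(name): name is "scene" or "side" or "wrist"; returns a dict with "frame" (400x640x3 uint8, red, green, blue), "K" (3x3 intrinsics, pixels), "view" (4x4, takes a point from world to camera coordinates). Camera axes: x right, y down, z forward; pixel columns grow to the right and rows downward; lengths in m; the calibration is good to about 2 mm. A picture is of the moment at which its call begins. There is no depth.
- r.close_job(): hands the job in, once; it reports no verdict.
The state is a dict: "time": time; "joints": joint angles; "qvel": joint speeds; "tau": joint torques, N m; "eef_pos": TCP position; "tool_rot": TCP orientation; "force": force on the tool from outside, world axes, zero at the start; "moment": the same for the moment, N m; "width": finger opening in m.
Only numpy, scipy, OpenCV 4.12 (cv2) and the standard library are available. Lean on these libraries where they do the work, as an engineer would, in place of code of your own. Each camera call takes 0.05 s, during which the arm holds its last target. There are 200 camera calls.

## Task

Clip the webcam onto the upright bracket plate of the telescopic desk stand, pushed fully down on the plate's top edge and with its lens facing the front of the stand (the side with the lock button). Then squeeze the stand's grip so that its lock button goes in, raise the mast until the wide ring of its scale is level with the top of the collar, and finish still holding it there by the grip, because the mast sinks back if it is let go before I tighten the collar. Leave the other things on the desk where they are.

Things in the scene. Friction and masses are not known exactly. Their poses are not given: they have to be found in the camera images.
- webcam: Small black wireless webcam (about 90 g) on a spring clip, standing upright on the desk. Origin: underside, midway between the clip's jaws; z up, lens looks along -x, y runs along the camera housing (66 mm in y, x -30 to -6 mm, z 0 to 27 mm). Behind it the clip's two jaws, 28 mm wide in y, point down; above them two flared tails, 25 mm wide in y, rise to z 79 mm.
- clip_tails (a point): On the webcam, between the clip's two tails, 66 mm above the underside: squeeze them here along x (about 8 N). Left alone the tails are 50 mm apart over their outsides at the top (22 mm in front, 28 mm behind). Squeezed to the stop they are upright, parallel and 26 mm over their outsides, the jaw tips stand about 21 mm apart and the housing is tipped up by 0.22 rad.
- clip_crotch (a point): On the webcam, closed upper end of the gap between the jaws: 31 mm above the underside, 35 mm below clip_tails, 5 mm below the clip's hinge (which runs along y). It meets the plate's top edge when the clip is pushed fully down. Let go on the plate, the jaws spring shut and lie flat on it, and the webcam stands upright.
- lens (a point): Middle of the webcam's lens, 34 mm in front of the clip.
- clip_jaw (a joint): Opening angle of the clip (rad): 0 shut and empty, about 0.17 on the bracket plate, 0.61 fully squeezed open; a spring closes it.
- webcam_stand: Telescopic desk stand, fixed to the desk: grey round foot 124 mm across, grey outer tube 26 mm across with a black 37 mm collar (top edge 125 mm above the desk), clamping screw at the back. Origin: on the tube's axis at the underside; z up; -x is its front (the side of the lock button); the bracket plate lies to its +y side.
- plate_edge (a point): Middle of the top edge of the bracket plate that rides on the mast: upright dark steel plate 6 mm thick in x, 64 mm long in y, 58 mm high, its edge 189 mm above the desk while the mast is stowed, 78 mm to the +y side of the tube's axis. Axes as those of the stand.
- stand_grip (a point): Middle of the mast's black grip at the height of the lock button, on the tube's axis, 195 mm above the desk while stowed. The grip is 30 mm deep (x), 26 mm wide (y), from 47 mm below this point to 25 mm above it. Take it from above, one finger on the button in front, the other on the back. Axes as those of the stand.
- button_face (a point): Middle of the lock button's face, in the front of the grip, 20 mm in front of stand_grip: a grey button 17 mm wide and 30 mm tall that stands 5 mm proud of the grip.
- lock_button (a joint): How far the lock button is pressed in (m): 0 out, 0.0045 fully in. Spring, about 3 N at first and 7 N fully in. The mast can leave its stowed position only while the button is in by more than about 0.003.
- mast (a joint): Extension of the mast (m): 0 stowed and locked, 0.080 when the middle of the wide ring is level with the collar's top edge, end stop at 0.105. The mast with the webcam weighs 0.37 kg, slides stiffly upward with about 5 N at 0.05 m/s and sinks slowly when let go.
- mark_ring (a point): Middle of the wide black ring (5 mm high) of the scale on the aluminium mast; hidden in the tube until the mast is raised. The other rings, 20 mm apart, are thin lines.
- collar_top (a point): Middle of the collar's top edge, 125 mm above the desk, fixed.
- stapler: stapler, 37x145x55 mm, origin at its underside; not to be moved
- mouse: black computer mouse, 110x54x40 mm, origin at its underside; not to be moved
- gel_bottle: bottle of hand gel with a blue cap, 106 mm tall, origin at its underside; not to be moved
- eraser: two-part eraser, 18x52x12 mm, origin at its underside; not to be moved
- binder_clip: binder clip, 34x41x40 mm, origin at its underside; not to be moved
- glue_stick: upright glue stick, 27 mm across, 92 mm tall, origin at its underside; not to be moved
- pen_black: black pen lying flat, 142 mm long, origin at its underside; not to be moved

How it is judged (in metres and radians):
On the way, in this order (a step that is already met when the one before it is completed fails the run):
1. the webcam is clipped on the bracket plate, fully down, lens to the front, and let go, with the mast still stowed (z of clip_crotch in the frame of plate_edge between -0.004 and 0.005 m and x of clip_crotch in the frame of plate_edge between -0.006 and 0.006 m and y of clip_crotch in the frame of plate_edge between -0.02 and 0.02 m and x of lens in the frame of plate_edge below -0.02 m and angle between webcam's own z axis and vertical below 0.15 rad and value of joint clip_jaw below 0.3 rad and contact force between the fingers and webcam below 0.1 N and value of joint mast below 0.006 m), for 0.3 s.
2. the lock is released and the mast is coming up by its grip (value of joint lock_button above 0.003 m and value of joint mast above 0.012 m and contact force between the fingers and webcam_stand above 2 N), for 0.1 s.
At the end, for the whole second after the job is handed in: Held by the grip, button in over 3 mm, mast at rest, wide ring within 4 mm of the collar's top edge; webcam clipped on the plate, lens to the front, untouched: crotch 4 mm below to 5 mm above the edge, within 6 mm across, 20 mm along; tilt under 0.15 rad, clip under 0.30 rad (z of clip_crotch in the frame of plate_edge between -0.004 and 0.005 m and x of clip_crotch in the frame of plate_edge between -0.006 and 0.006 m and y of clip_crotch in the frame of plate_edge between -0.02 and 0.02 m and x of lens in the frame of plate_edge below -0.02 m and angle between webcam's own z axis and vertical below 0.15 rad and value of joint clip_jaw below 0.3 rad and contact force between the fingers and webcam below 0.1 N and z of mark_ring in the frame of collar_top between -0.004 and 0.004 m and velocity of joint mast between -0.01 and 0.01 m/s and value of joint lock_button above 0.003 m and contact force between the fingers and webcam_stand above 2 N); the arm keeps its last pose, push and grip.
It fails at once if another thing on the desk is pushed more than 20 mm or knocked over (distance of any of stapler, mouse, gel_bottle, eraser, binder_clip, glue_stick, pen_black from where it was at the start of the episode above 0.02 m or angle between any of gel_bottle, glue_stick's own z axis and vertical above 0.5 rad).
It also fails if it takes over 56 s, if anything falls off the work surface, if the arm or the gripper's body presses on something with over 40 N, if the wrist force passes 120 N, or if a joint passes its speed limit or range.

## Working session

There is one attempt and no reset: what is moved stays moved. The work goes in short steps, Python scripts to look and compute and a tool call to move; the robot and the scene stay as the last step left them, time stands still between calls to the robot, and variables do not carry over. Pictures are saved under pics/ and viewed, about 8 in all and at most 12, crops included, and the job is handed in when it is done.

Besides the shell and the picture viewer there is one more tool, called after "Call:" as name(argument=value, ...), one argument or row to a line, values as JSON. arm_command: Moves the arm, as the interface text tells. Its arguments: {"type":"object","properties":{"steps":{"type":"array"}},"required":["steps"]}

```bash
mkdir -p pics; cat > h.py <<'E'
import numpy as np, cv2
from bench import observe, camera, r
def snap(n,f):
    c=camera(n); cv2.imwrite(f'pics/{f}.png',c['frame'][:,:,::-1]); np.savez(f'pics/{f}.npz',K=c['K'],view=c['view']); return c
def proj(f,p):
    d=np.load(f'pics/{f}.npz'); q=d['view']@np.append(p,1); q=d['K']@q[:3]; return q[:2]/q[2]
def ray(f,u,v):
    d=np.load(f'pics/{f}.npz'); R=d['view'][:3,:3]; t=d['view'][:3,3]
    return -R.T@t, R.T@np.linalg.inv(d['K'])@np.array([u,v,1.])
def atz(f,u,v,z):
    o,d=ray(f,u,v); return o+d*(z-o[2])/d[2]
def tri(obs):
    A=0;b=0
    for f,u,v in obs:
        o,d=ray(f,u,v); d=d/np.linalg.norm(d); P=np.eye(3)-np.outer(d,d); A=A+P; b=b+P@o
    return np.linalg.solve(A,b)
E
python3 - <<'E'
from h import *
s=observe(); print(s)
for n in ['scene','side','wrist']:
    snap(n,n+'0')
    print(n,ray(n+'0',320,200))
E
```

```text
{'time': 0.0, 'joints': array([-70.02547722,  23.59893509,  -0.73165369,  91.50278197,
         0.31984702,  64.98927093,  -4.70914014]), 'qvel': array([-0.00964778, -0.00136769, -0.06654827, -0.00854292,  0.03457955,
       -0.07128068,  0.03479704]), 'tau': array([ 5.85148518e-04, -5.87954557e+01,  6.42232262e-01, -2.91068512e+01,
       -5.36226179e-02,  1.84591231e-02,  1.42101539e-04]), 'eef_pos': array([0.25281678, 0.57098638, 0.18642961]), 'tool_rot': array([-9.00040577e+01,  8.88905253e-02,  6.61224863e+01]), 'force': array([-0.55339003,  0.31778681, -0.6939413 ]), 'moment': array([ 0.04639121, -0.02062831,  0.01057142]), 'width': 0.08770992070240148}
scene (array([-0.3293759 , -0.46823946,  0.93215635]), array([ 0.67950565,  0.3974726 , -0.61676284]))
side (array([ 0.01843958, -0.81772562,  0.53806586]), array([ 0.47001568,  0.80020037, -0.37263547]))
wrist (array([0.19213552, 0.59889971, 0.3852359 ]), array([ 0.23494178, -0.1059359 , -0.96629475]))
```

View pics/scene0.png

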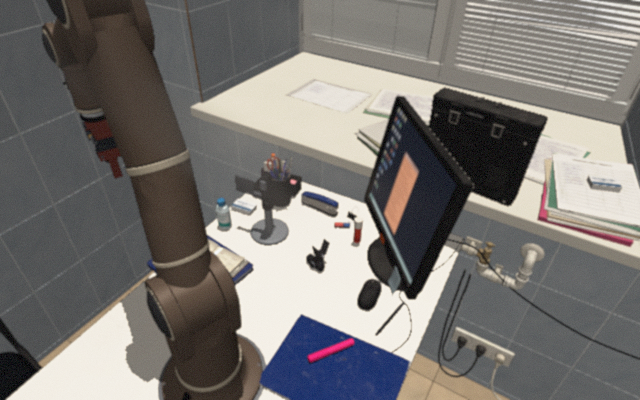

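View pics/side0.png

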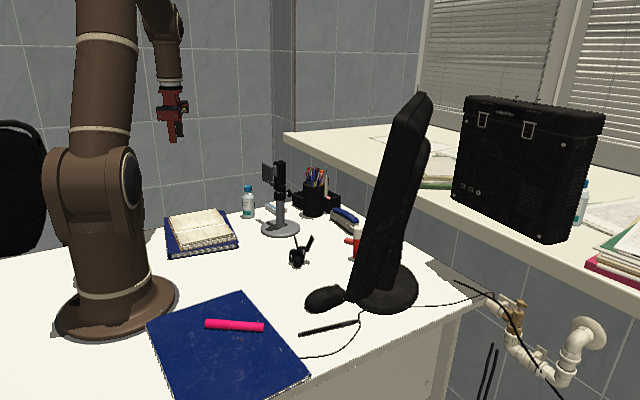

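The stand is at about (268,232) in scene and (280,226) in side. The webcam is at (318,257) and (299,250). I'll enlarge both.

```bash
python3 - <<'E'
from h import *
a=cv2.imread('pics/scene0.png')[165:285,225:345]; b=cv2.imread('pics/side0.png')[150:270,230:330]
f=lambda x,s:cv2.resize(x,None,fx=s,fy=s,interpolation=cv2.INTER_CUBIC)
A=f(a,4); B=f(b,4)
cv2.imwrite('pics/crop0.png',np.hstack([A[:, :400] if 0 else A,B])[:, :][:, :800] if 0 else cv2.resize(np.hstack([A,B[:480]]),None,fx=800/880,fy=800/880))
print(A.shape,B.shape)
E
```

```text
(480, 480, 3) (480, 400, 3)
```

View pics/crop0.png

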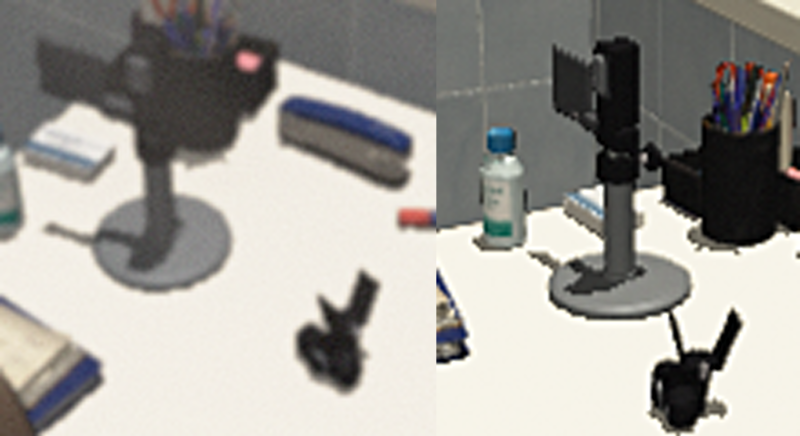

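The crop shows the foot, the plate corners and both webcam tails. Next I turn these into positions.

```bash
python3 - <<'E'
from h import *
S=lambda x,y:('scene0',225+x/3.636,165+y/3.636)
D=lambda x,y:('side0',230+(x-436.4)/3.636,150+y/3.636)
print('foot',atz(*S(162,237),.008),atz(*D(620,283),.008))
print('plate far',atz(*S(38,38),.189),atz(*D(553,45),.189),tri([S(38,38),D(553,45)]))
print('plate near',atz(*S(103,58),.189),atz(*D(593,57),.189))
print('grip top',tri([S(150,45),D(617,42)]),atz(*D(617,42),.22))
print('screw',atz(*D(655,155),.115))
print('front tail',tri([S(322,298),D(672,315)]),atz(*D(672,315),.079),atz(*S(322,298),.079))
print('rear tail',tri([S(365,275),D(735,316)]),atz(*D(735,316),.079),atz(*S(365,275),.079))
print('housing',tri([S(330,355),D(678,392)]),atz(*D(678,392),.013),atz(*S(330,355),.013))
for n,p in dict(foot=[.0,0,0]).items(): pass
E
```

```text
foot [0.46776692 0.18213792 0.008     ] [0.46181821 0.17375974 0.008     ]
plate far [0.45436604 0.287238   0.189     ] [0.45248769 0.28782158 0.189     ] [0.45213371 0.28560934 0.19016488]
plate near [0.46093127 0.22455381 0.189     ] [0.46954299 0.24057938 0.189     ]
grip top [0.46258141 0.17578322 0.2198979 ] [0.46302571 0.17619574 0.22      ]
screw [0.49982095 0.18350239 0.115     ]
front tail [ 0.41937043 -0.01253304  0.07404649] [ 0.41388419 -0.02218184  0.079     ] [ 0.41626806 -0.01483405  0.079     ]
rear tail [ 0.46413552 -0.02514756  0.06892085] [ 0.45285613 -0.04356104  0.079     ] [ 0.45657045 -0.02990847  0.079     ]
housing [ 0.41989744 -0.02076876  0.01470091] [ 0.42067536 -0.01860476  0.013     ] [ 0.4218264  -0.01979202  0.013     ]
```

```bash
cat >> h.py <<'E'
from scipy.spatial.transform import Rotation as Ro
def plan(x,y,z,yaw,cur=None):
    "fractions (turn, shift) to reach TCP pose, tool down; cur=(x,y,z,yaw)"
    if cur is None:
        s=observe(); R=Ro.from_euler('xyz',s['tool_rot'],degrees=True); p=s['eef_pos']
    else: R=Ro.from_euler('xyz',[-90,0,cur[3]],degrees=True); p=np.array(cur[:3])
    T=Ro.from_euler('xyz',[-90,0,yaw],degrees=True)
    return np.round((R.inv()*T).as_rotvec()/.5,4),np.round(R.inv().apply(np.array([x,y,z])-p)/.5,4)
E
python3 - <<'E'
from h import *
a=(.33,.42,.36,38.5);b=(.38,.2,.36,10);c=(.41,0.0,.32,-18)
print(plan(*a)); print(plan(*b,cur=a)); print(plan(*c,cur=b))
E
```

```text
(array([ 8.000e-04,  9.642e-01, -2.300e-03]), array([-0.2143, -0.3465, -0.2633]))
(array([ 0.    ,  0.9948, -0.    ]), array([-0.1956, -0.    , -0.4066]))
(array([ 0.    ,  0.9774, -0.    ]), array([-0.0104,  0.08  , -0.4043]))
```

Call:
arm_command(
  steps=[
    [[0,0.1,0,-0.02,-0.06,-0.02,1],[0,0.25,0,-0.05,-0.13,-0.05,1],[0,0.4,0,-0.09,-0.2,-0.1,1],[0,0.55,0,-0.13,-0.25,-0.15,1],[0,0.7,0,-0.16,-0.3,-0.2,1],[0,0.84,0,-0.19,-0.33,-0.24,1],[0,0.93,0,-0.21,-0.345,-0.26,1],[0,0.964,0,-0.214,-0.346,-0.263,1]],
  ],
)

```text
time: 0.95
eef_pos: [0.3308, 0.4192, 0.3608]
tool_rot: [-90.0, -0.1, 38.3]
force: [-0.1, 0.5, -0.2]
width: 0.0877
```

Call:
arm_command(
  steps=[
    [[0,0.1,0,-0.02,0,-0.04,1],[0,0.25,0,-0.05,0,-0.1,1],[0,0.4,0,-0.08,0,-0.16,1],[0,0.55,0,-0.11,0,-0.23,1],[0,0.7,0,-0.14,0,-0.29,1],[0,0.84,0,-0.17,0,-0.35,1],[0,0.95,0,-0.19,0,-0.39,1],[0,0.995,0,-0.196,0,-0.407,1]],
  ],
)

```text
time: 1.75
eef_pos: [0.3799, 0.1991, 0.3597]
tool_rot: [-90.0, 0.0, 9.9]
force: [-1.1, -0.4, 0.3]
width: 0.0876
```

Call:
arm_command(
  steps=[
    [[0,0.1,0,0,0.01,-0.04,1],[0,0.25,0,0,0.02,-0.1,1],[0,0.4,0,0,0.03,-0.16,1],[0,0.55,0,0,0.04,-0.23,1],[0,0.7,0,0,0.06,-0.29,1],[0,0.84,0,0,0.07,-0.35,1],[0,0.94,0,-0.01,0.08,-0.39,1],[0,0.977,0,-0.01,0.08,-0.404,1]],
  ],
)

```text
time: 2.55
eef_pos: [0.4094, -0.0012, 0.3195]
tool_rot: [-90.0, 0.1, -18.2]
force: [-0.2, 0.3, -0.1]
width: 0.0878
```

```bash
python3 - <<'E'
from h import *
s=observe(); print(s['time'],s['eef_pos'],s['tool_rot'],s['joints'])
snap('wrist','w1'); print(ray('w1',320,200))
E
```

```text
2.55 [ 0.40943474 -0.00121265  0.31949954] [-9.00407412e+01  6.28490885e-02 -1.82045053e+01] [-39.79417492  -6.49399752  30.4069836  108.27963799   3.36935115
  77.42306037 -28.49118017]
(array([0.43127314, 0.0630808 , 0.51817398]), array([-0.08390192, -0.24452063, -0.96608268]))
```

View pics/w1.png

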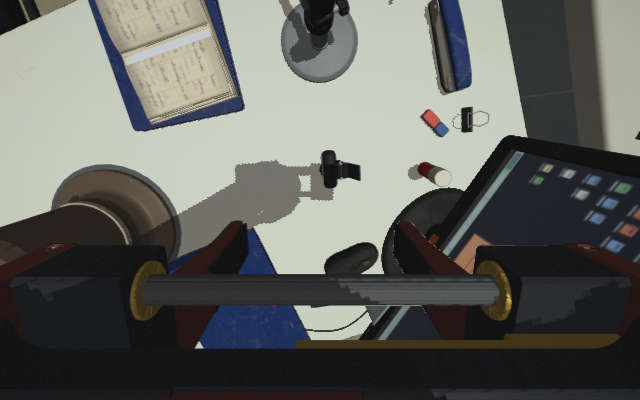

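```bash
python3 - <<'E'
from h import *
a=cv2.imread('pics/w1.png')[140:200,300:380]
cv2.imwrite('pics/w1c.png',cv2.resize(a,None,fx=10,fy=10,interpolation=cv2.INTER_CUBIC))
E
```

```text
(no output)
```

View pics/w1c.png

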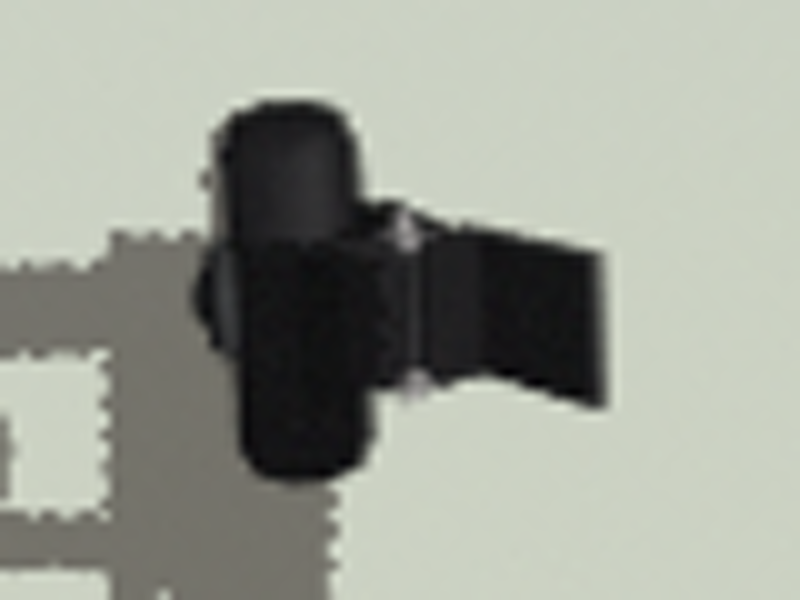

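```bash
python3 - <<'E'
from h import *
W=lambda x,y,z:atz('w1',300+x/10-.45,140+y/10-.45,z)
def line(n,a,b,z):
    A,B=W(*a,z),W(*b,z); d=A-B; print(n,(A+B)/2,np.linalg.norm(d),np.degrees(np.arctan2(-d[0],d[1])))
line('left',(218,140),(243,460),.014)
line('right',(358,180),(375,420),.014)
line('ends',(288,100),(305,480),.014)
line('hinge',(405,228),(415,385),.036)
line('tail',(602,252),(605,405),.077)
E
```

```text
left [ 0.40910485 -0.01361043  0.014     ] 0.05699422477675398 -13.66445196556985
right [ 0.43189989 -0.02091884  0.014     ] 0.04275286262028011 -13.414409980336758
ends [ 0.42063682 -0.01569995  0.014     ] 0.06744538359454826 -15.230021586297955
hinge [ 0.43853273 -0.02047686  0.036     ] 0.02676719968906624 -13.607852975712492
tail [ 0.46528896 -0.02596773  0.077     ] 0.023911346867922314 -15.15936926102719
```

```bash
python3 - <<'E'
from h import *
print('scr BR',tri([('scene0',413,290),('side0',354,303)]))
print('scr BL/TL (wrist corner 510,137 = top-left)',tri([('scene0',398,97),('w1',512,137)]), tri([('scene0',368,205),('w1',455,275)]))
print('glue',tri([('scene0',358,220),('w1',438,176)]))
print(plan(.4384,-.020,.14,-14.3)); print(plan(.4384,-.020,.047,-14.3,cur=(.4384,-.020,.14,-14.3)))
E
```

```text
scr BR [ 0.40404168 -0.31518596  0.08102548]
scr BL/TL (wrist corner 510,137 = top-left) [ 0.5654609  -0.04941013  0.43328116] [ 0.51421461 -0.13270424  0.22452871]
glue [ 0.57841493 -0.06902108  0.08515129]
(array([ 0.0003, -0.1355, -0.0008]), array([ 0.0661,  0.3599, -0.0184]))
(array([0., 0., 0.]), array([ 0.   ,  0.186, -0.   ]))
```

```bash
python3 - <<'E'
from h import *
for z in(.08,.1,.15):print(atz('scene0',368,205,z))
E
```

```text
[ 0.67000451 -0.06132531  0.08      ]
[ 0.64654918 -0.07087554  0.1       ]
[ 0.58791085 -0.09475109  0.15      ]
```

Call:
arm_command(
  steps=[
    [[0,-0.02,0,0.01,0.05,0,1],[0,-0.05,0,0.02,0.11,-0.01,1],[0,-0.08,0,0.03,0.18,-0.01,1],[0,-0.1,0,0.045,0.24,-0.015,1],[0,-0.12,0,0.055,0.3,-0.018,1],[0,-0.135,0,0.065,0.34,-0.018,1],[0,-0.1355,0,0.066,0.36,-0.0184,1],[0,-0.1355,0,0.0661,0.36,-0.0184,1]],
  ],
)

```text
time: 3.4
eef_pos: [0.4381, -0.0177, 0.1393]
tool_rot: [-90.1, 0.1, -14.0]
force: [-0.6, -0.0, -0.3]
width: 0.0879
```

```bash
python3 - <<'E'
from h import *
s=observe(); print(s['time'],s['eef_pos'],s['tool_rot'],s['joints'])
print(plan(.4384,-.020,.047,-14.3))
snap('wrist','w2'); s=snap('scene','s2');
cv2.imwrite('pics/w2c.png',np.vstack([cv2.imread('pics/w2.png')[130:330,150:550],cv2.imread('pics/s2.png')[150:350,150:550]]).repeat(1,0)) if 0 else None
print(proj('w2',np.array([.4384,-.020,.079])),proj('w2',np.array([.4384,-.020,.066])))
E
```

```text
3.4 [ 0.4380502  -0.01766695  0.13930319] [-90.07361533   0.12525179 -14.01895622] [-35.46642718   8.79799953  35.31834805 121.07441354  -6.38837827
  52.04141485 -10.53428561]
(array([ 0.0026,  0.0098, -0.0044]), array([ 0.0022,  0.1846, -0.0041]))
[321.22349011 200.74807344] [321.22643781 197.25600377]
```

View pics/w2.png

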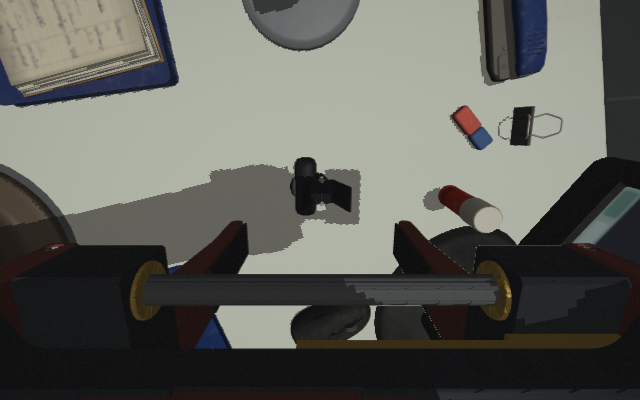

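```bash
python3 - <<'E'
from h import *
print(atz('w2',351,198.5,.077),atz('w2',306,186,.02),atz('w2',306,186,.014))
c,s=np.cos(np.radians(-14.3)),np.sin(np.radians(-14.3)); o=np.array([.4384,-.02])
for x,z in((.028,.077),(-.018,.02),(-.018,.014)): print(o+x*np.array([c,s]))
E
```

```text
[ 0.46580514 -0.02513227  0.077     ] [ 0.42203625 -0.01465459  0.02      ] [ 0.42140674 -0.01583795  0.014     ]
[ 0.46553244 -0.02691597]
[ 0.42095772 -0.01555402]
[ 0.42095772 -0.01555402]
```

Call:
arm_command(
  steps=[
    [[0,0,0,0,0.03,-0.002,1],[0,0,0,0.001,0.06,-0.004,1],[0,0.002,0,0.002,0.09,-0.004,1],[0,0.002,0,0.002,0.12,-0.004,1],[0,0.002,0,0.002,0.15,-0.004,1],[0,0.002,0,0.002,0.175,-0.004,1],[0,0.002,0,0.002,0.185,-0.004,1],[0,0.002,0,0.002,0.185,-0.004,1]],
  ],
)

```text
time: 4.3
eef_pos: [0.4395, -0.0204, 0.0482]
tool_rot: [-90.0, -0.0, -14.1]
force: [0.8, -0.2, 0.9]
width: 0.0878
```

Call:
arm_command(
  steps=[
    [[0,0,0,0,0,0,0.6],[0,0,0,0,0,0,0.3],[0,0,0,0,0,0,0.1],[0,0,0,0,0,0,-0.1],[0,0,0,0,0,0,-0.3],[0,0,0,0,0,0,-1],[0,0,0,0,0,0,-1],[0,0,0,0,0,0,-1]],
  ],
)

```text
time: 5.1
eef_pos: [0.4392, -0.0208, 0.0477]
tool_rot: [-90.0, 0.0, -14.2]
force: [-0.3, 0.3, 0.1]
width: 0.0274
```

```bash
python3 - <<'E'
from h import *
s=observe(); print(s['time'],s['eef_pos'],s['tool_rot'],s['force'],s['width'],s['joints'])
print(plan(.445,.0,.3,0))
E
```

```text
5.1 [ 0.43917748 -0.02077108  0.04772395] [-9.00005446e+01  1.76790082e-03 -1.41647528e+01] [-0.32824011  0.25176083  0.12184601] 0.02736780947494011 [-30.35251722  18.4768018   32.137776   126.10951767 -15.49472192
  39.12805273  -1.592162  ]
(array([ 0.000e+00, -4.944e-01, -1.000e-04]), array([ 0.0011, -0.5046,  0.0431]))
```

```bash
python3 - <<'E'
from h import *
a=(.4392,-.0208,.0477,-14.2)
b=(.435,.09,.34,5)
print(plan(.4392,-.0208,.34,-14.2)); print(plan(*b,cur=(.4392,-.0208,.34,-14.2)))
E
```

```text
(array([ 0.    ,  0.0012, -0.0001]), array([ 0.000e+00, -5.846e-01, -1.000e-04]))
(array([ 0.    , -0.6702,  0.    ]), array([-0.0625,  0.    ,  0.2128]))
```

Call:
arm_command(
  steps=[
    [[0,0,0,0,-0.03,0,-1],[0,0,0,0,-0.09,0,-1],[0,0,0,0,-0.17,0,-1],[0,0,0,0,-0.26,0,-1],[0,0,0,0,-0.35,0,-1],[0,0,0,0,-0.44,0,-1],[0,0,0,0,-0.52,0,-1],[0,0,0,0,-0.58,0,-1]],
  ],
)

```text
time: 5.9
eef_pos: [0.4394, -0.021, 0.3404]
tool_rot: [-89.9, -0.1, -14.2]
force: [-0.8, -0.1, -0.6]
width: 0.0004
```

The fingers shut to zero on the lift, so the webcam slipped out. I need to look.

```bash
python3 - <<'E'
from h import *
snap('wrist','w3'); snap('side','d3')
f=lambda x,s:cv2.resize(x,None,fx=s,fy=s,interpolation=cv2.INTER_CUBIC)
A=f(cv2.imread('pics/w3.png')[100:250,250:400],2.67); B=f(cv2.imread('pics/d3.png')[170:290,230:350],400/120)
A=A[:400,:400]
cv2.imwrite('pics/c3.png',np.hstack([A,B[:400,:400]])); print(A.shape,B.shape)
E
```

```text
(400, 400, 3) (400, 400, 3)
```

View pics/c3.png

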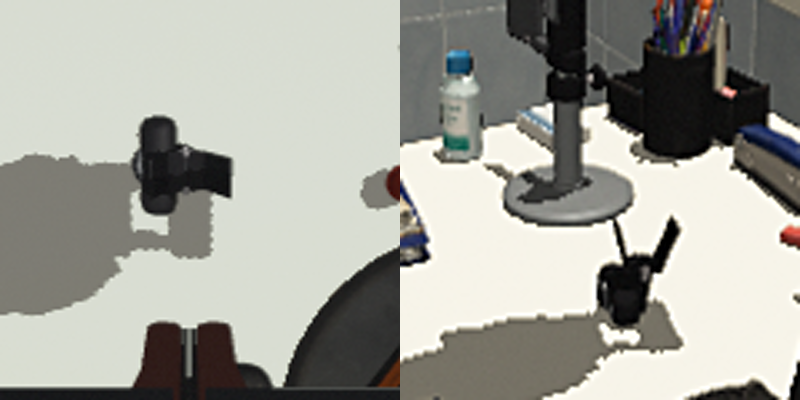

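```bash
python3 - <<'E'
from h import *
W=lambda x,y,z:atz('w3',250+x/2.667-.3,100+y/2.667-.3,z)
print('house ctr',W(158,166,.014),'house top/bot',W(157,116,.014),W(161,215,.014),'tail',W(231,174,.077),W(231,153,.077),W(231,197,.077),'hinge',W(182,158,.036))
o=observe();print(o['width'],o['force'],o['eef_pos'])
E
```

```text
house ctr [ 0.41989876 -0.01602764  0.014     ] house top/bot [0.42780947 0.01669664 0.014     ] [ 0.41325769 -0.04946645  0.014     ] tail [ 0.46566849 -0.02424856  0.077     ] [ 0.46859542 -0.01196865  0.077     ] [ 0.46241752 -0.03788797  0.077     ] hinge [ 0.43793437 -0.01228389  0.036     ]
0.0002922795448515818 [ 0.40462326 -1.09161248  0.39511179] [ 0.44099583 -0.02082413  0.34142207]
```

Call:
arm_command(
  steps=[
    [[0,0,0,0,0.02,0,1],[0,0,0,0,0.06,0,1],[0,0,0,0,0.12,0,1],[0,0,0,0,0.18,0,1],[0,0,0,0,0.24,0,1],[0,0,0,0,0.3,0,1],[0,0,0,0,0.34,0,1],[0,0,0,0,0.36,0,1]],
  ],
)

```text
time: 6.8
eef_pos: [0.4364, -0.0213, 0.1543]
tool_rot: [-90.2, 0.3, -14.2]
force: [0.4, -0.1, 0.0]
width: 0.0611
```

Call:
arm_command(
  steps=[
    [[0,0,0,0,0.03,0,1],[0,0,0,0,0.07,0,1],[0,0,0,0,0.12,0,1],[0,0,0,0,0.16,0,1],[0,0,0,0,0.2,0,1],[0,0,0,0,0.22,0,1],[0,0,0,0,0.228,0,1],[0,0,0,0,0.228,0,1]],
  ],
)

```text
time: 7.6
eef_pos: [0.4389, -0.021, 0.0436]
tool_rot: [-90.0, 0.0, -14.2]
force: [-0.2, 0.1, -0.1]
width: 0.0878
```

Call:
arm_command(
  steps=[
    [[0,0,0,0,0,0,-1],[0,0,0,0,0,0,-1],[0,0,0,0,0,0,-1],[0,0,0,0,0,0,-1],[0,0,0,0,0,0,-1],[0,0,0,0,0,0,-1],[0,0,0,0,0,0,-1],[0,0,0,0,0,0,-1]],
  ],
)

```text
time: 8.4
eef_pos: [0.4392, -0.0208, 0.0437]
tool_rot: [-90.0, 0.0, -14.2]
force: [0.2, -0.4, 0.5]
width: 0.0265
```

```bash
python3 - <<'E'
from h import *
snap('side','d4');snap('wrist','w4');s=observe(); print(s['time'],s['eef_pos'],s['tool_rot'],s['force'],s['width'])
f=lambda x,s:cv2.resize(x,None,fx=s,fy=s,interpolation=cv2.INTER_CUBIC)
B=f(cv2.imread('pics/d4.png')[190:290,250:350],5)
A=f(cv2.imread('pics/w4.png')[100:350,200:350],2)
cv2.imwrite('pics/c4.png',np.hstack([A[:500],B]))
E
```

```text
8.5 [ 0.43916718 -0.02081854  0.04372326] [-9.00016671e+01  1.66994367e-03 -1.41674824e+01] [-0.11828432  0.694229    0.29832255] 0.019280794564520982
```

View pics/c4.png

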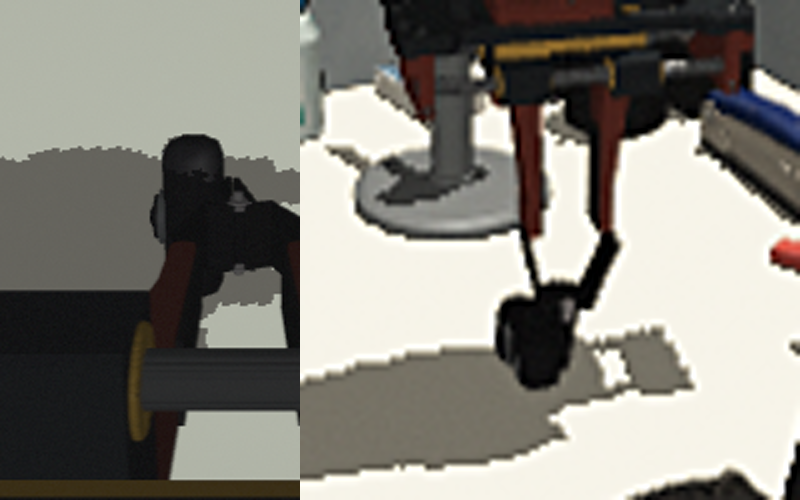

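```bash
python3 - <<'E'
from h import *
T=np.array([.4392,-.0208,.0437])
R=Ro.from_euler('xyz',[-90,0,-14.2],degrees=True).as_matrix()
for dx in(-.0135,0,.0135): print(proj('d4',T+R[:,0]*dx),proj('w4',T+R[:,0]*dx))
for dz in (.02,.035): print(dz,proj('d4',T+[0,0,dz]))
print('cam tail rear',proj('d4',np.array([.4384,-.02,.079])+R[:,0]*.028))
print(np.linalg.norm(ray('d4',1,1)[0]-T))
s=observe(); print(s['width'])
E
```

```text
[298.15479378 246.93374428] [301.41777664 219.5565719 ]
[303.16481072 246.38491652] [320.0261695  219.57270804]
[308.14177441 245.83970961] [338.636661   219.58884599]
0.02 [303.24285313 239.62805229]
0.035 [303.30214713 234.49441474]
cam tail rear [313.30728585 233.27104019]
1.0278751779113957
0.019280794564520982
```

```bash
python3 - <<'E'
from h import *
T=np.array([.2528,.571,.1864])
for dz in(0,.02,.04): print(proj('side0',T+[0,0,dz]),proj('scene0',T+[0,0,dz]))
# red pixels columns lowest in side0
for f,(a,b,c,d) in dict(side0=(60,200,130,220),scene0=(100,220,70,150)).items():
    im=cv2.imread(f'pics/{f}.png').astype(int)[a:b,c:d]; m=(im[:,:,2]>im[:,:,1]*1.8)&(im[:,:,2]>40)
    ys,xs=np.where(m); i=np.argsort(-ys)[:12]; print(f,[(xs[k]+c,ys[k]+a) for k in i])
im=cv2.imread('pics/d3.png').astype(int); m=(im[:,:,2]>im[:,:,1]*1.8)&(im[:,:,2]>40)&(np.arange(640)<345)[None]&(np.arange(640)>240)[None]
ys,xs=np.where(m);i=np.argsort(-ys)[:8]; print('d3',[(xs[k],ys[k]) for k in i],proj('d3',np.array([.441,-.0208,.3414])))
im=cv2.imread('pics/d4.png').astype(int); m=(im[:,:,2]>im[:,:,1]*1.8)&(im[:,:,2]>40)&(np.arange(640)<345)[None]&(np.arange(640)>240)[None]
ys,xs=np.where(m);i=np.argsort(-ys)[:30]; print('d4',[(xs[k],ys[k]) for k in i])
E
```

```text
[178.17876886 149.06039484] [116.72211284 179.16019049]
[177.54309913 143.44767781] [114.8354508  173.58291019]
[176.90032811 137.7722592 ] [112.91087401 167.89354775]
side0 [(np.int64(176), np.int64(142)), (np.int64(175), np.int64(142)), (np.int64(172), np.int64(142)), (np.int64(170), np.int64(142)), (np.int64(174), np.int64(142)), (np.int64(173), np.int64(142)), (np.int64(171), np.int64(142)), (np.int64(171), np.int64(141)), (np.int64(172), np.int64(141)), (np.int64(170), np.int64(141)), (np.int64(175), np.int64(141)), (np.int64(173), np.int64(141))]
scene0 [(np.int64(117), np.int64(176)), (np.int64(116), np.int64(176)), (np.int64(115), np.int64(176)), (np.int64(120), np.int64(175)), (np.int64(118), np.int64(175)), (np.int64(115), np.int64(175)), (np.int64(116), np.int64(175)), (np.int64(114), np.int64(175)), (np.int64(119), np.int64(175)), (np.int64(117), np.int64(175)), (np.int64(117), np.int64(174)), (np.int64(115), np.int64(174))]
d3 [(np.int64(263), np.int64(331)), (np.int64(262), np.int64(331)), (np.int64(261), np.int64(331)), (np.int64(260), np.int64(331)), (np.int64(259), n
[... 402 characters left out ...]
.int64(251), np.int64(330)), (np.int64(242), np.int64(330)), (np.int64(244), np.int64(330)), (np.int64(245), np.int64(330)), (np.int64(252), np.int64(330)), (np.int64(250), np.int64(330)), (np.int64(254), np.int64(330)), (np.int64(243), np.int64(330)), (np.int64(261), np.int64(330)), (np.int64(255), np.int64(330)), (np.int64(258), np.int64(330)), (np.int64(259), np.int64(330)), (np.int64(257), np.int64(330)), (np.int64(262), np.int64(330)), (np.int64(260), np.int64(330)), (np.int64(263), np.int64(330)), (np.int64(256), np.int64(330)), (np.int64(253), np.int64(330)), (np.int64(248), np.int64(330)), (np.int64(247), np.int64(330)), (np.int64(249), np.int64(330)), (np.int64(246), np.int64(330))]
```

```bash
python3 - <<'E'
from h import *
def low(f,u0,u1,v0,v1,n=400):
    im=cv2.imread(f'pics/{f}.png').astype(int)[v0:v1,u0:u1]; m=(im[:,:,2]>im[:,:,1]*1.6)&(im[:,:,2]>35)
    for y in range(m.shape[0]-1,-1,-1):
        if m[y].any(): 
            n-=1; print(f,y+v0,np.where(m[y])[0]+u0)
            if n<=0:break
low('d3',270,345,90,170,4); low('d4',270,330,180,270,4)
low('w3',270,370,150,320,1)
im=cv2.imread('pics/w3.png').astype(int)[150:320,270:370]; m=(im[:,:,2]>im[:,:,1]*1.6)&(im[:,:,2]>35); ys,xs=np.where(m); print('w3 top',ys.min()+150, xs[ys<ys.min()+3]+270)
print(proj('w3',np.array([.441,-.0208,.3414])))
im=cv2.imread('pics/s2.png').astype(int); 
print('s2',proj('s2',np.array([.438,-.0177,.1393])),proj('d3',np.array([.441,-.0208,.3414])))
low('s2',270,360,180,320,4)
E
```

```text
d3 169 [307 308 311 312 315 316 318 319]
d3 168 [307 308 309 311 315 316]
d3 167 [309 310 311 315 316]
d3 119 [304]
d4 236 [296 297]
d4 235 [295 296 297 310 311]
d4 234 [295 296 297 310 311]
d4 233 [295 296 297 310 311]
w3 259 [315 316 325]
w3 top 222 [307 308 309 310 311 312 313 314 315 325 326 327 328 329 330 331 332 333
 334 306 307 308 309 310 311 312 313 314 315 316 324 325 326 327 328 329
 330 331 332 333 334 306 307 308 309 310 311 312 313 314 315 316 324 325
 326 327 328 329 330 331 332 333 334 335]
[322.02541569 219.29780545]
s2 [318.79721055 227.10167378] [305.13897959 134.22623832]
s2 242 [356 357]
s2 241 [354 355 356 357 358]
s2 240 [354 355 356 357 358 359]
s2 239 [354 355 356 357 358 359]
```

```bash
python3 - <<'E'
from h import *
print('shut',tri([('d3',304.5,119.5),('w3',320.5,221.5)]),'tcp .441 -.0208 .3414')
im=cv2.imread('pics/w4.png').astype(int)[180:300,250:400]; m=(im[:,:,2]>im[:,:,1]*1.5)&(im[:,:,2]>25); ys,xs=np.where(m); print(ys.min()+180, np.unique(xs[ys<ys.min()+3]+250))
f=lambda x,s:cv2.resize(x,None,fx=s,fy=s,interpolation=cv2.INTER_CUBIC)
snap('scene','s5'); snap('side','d5'); snap('wrist','w5')
s=observe(); print(s['width'],s['eef_pos'])
A=f(cv2.imread('pics/w5.png')[190:300,260:390],3); B=f(cv2.imread('pics/d5.png')[190:290,260:360],4)
C=f(cv2.imread('pics/d3.png')[60:170,260:350],4)[:400]; A=A[:330]
A=np.vstack([A,np.zeros((400-A.shape[0],A.shape[1],3),np.uint8)])
o=cv2.resize(np.hstack([A,B,C]),None,fx=.69,fy=.69); print(o.shape)
cv2.imwrite('pics/c5.png',o)
E
```

```text
shut [ 0.44289709 -0.01154721  0.37404321] tcp .441 -.0208 .3414
221 [285 286 287 288 289 290 291 292 293 294 295 296 297 344 345 346 347 348
 349 350 351 352 353 354 355 356]
0.007167025371089024 [ 0.43914863 -0.02078872  0.043713  ]
(276, 793, 3)
```

View pics/c5.png

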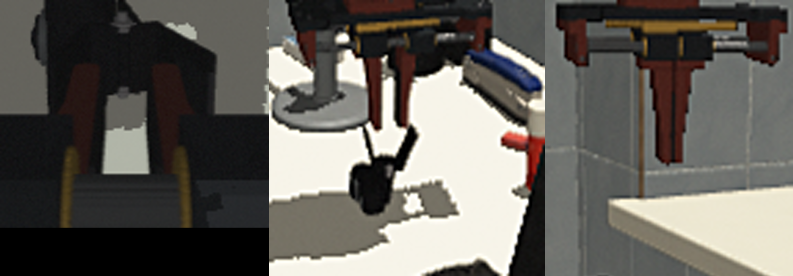

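The middle panel shows both fingertips level with the tail tops and inside the V. The real tips are therefore about 30 mm above the reported TCP. I'll check this in the scene camera too.

```bash
python3 - <<'E'
from h import *
T=np.array([.4391,-.0208,.0437])
for dz in (0,.02,.03,.04): print(dz,proj('s5',T+[0,0,dz]),proj('d5',T+[0,0,dz]),proj('w5',T+[0,0,dz]))
im=cv2.imread('pics/s5.png').astype(int)
for v in range(226,262,2):
    row=im[v,290:345]; m=(row[:,2]>row[:,1]*1.5)&(row[:,2]>30); print(v,np.where(m)[0]+290)
T=np.array([.4381,-.0177,.1393])
for dz in (0,.03): print(dz,proj('s2',T+[0,0,dz]))
E
```

```text
0 [319.30747103 251.78269034] [303.13109799 246.39324773] [319.88929097 219.60066657]
0.02 [319.43816385 246.85214033] [303.20889448 239.63613725] [319.81086144 229.43266914]
0.03 [319.50450561 244.34931445] [303.24822611 236.21994072] [319.76532007 235.14177962]
0.04 [319.57152448 241.82094364] [303.28785095 232.77827583] [319.71460212 241.49983059]
226 [335 336 337 338 339 340 341 342]
228 []
230 []
232 [299 301 317]
234 [302 303 304 305 306 307 308 315 316 317 319]
236 [307 315 316]
238 [315 317 319]
240 [315 317 318]
242 [315 316]
244 []
246 []
248 []
250 []
252 []
254 []
256 []
258 []
260 []
0 [318.81593812 227.08143495]
0.03 [319.01506167 218.87726815]
```

Call:
arm_command(
  steps=[
    [[0,0,0,0,-0.02,0,-1],[0,0,0,0,-0.05,0,-1],[0,0,0,0,-0.08,0,-1],[0,0,0,0,-0.1,0,-1],[0,0,0,0,-0.1,0,1],[0,0,0,0,-0.1,0,1],[0,0,0,0,-0.1,0,1],[0,0,0,0,-0.1,0,1]],
  ],
)

```text
time: 9.45
eef_pos: [0.4387, -0.0208, 0.0932]
tool_rot: [-90.0, 0.1, -14.2]
force: [0.8, 0.1, 0.1]
width: 0.0289
```

Call:
arm_command(
  steps=[
    [[0,0,0,0,0,0,1],[0,0,0,0,0,0,1],[0,0,0,0,0,0,1],[0,0,0,0,0,0,1],[0,0,0,0,0,0,1],[0,0,0,0,0,0,1],[0,0,0,0,0,0,1],[0,0,0,0,0,0,1]],
  ],
)

```text
time: 10.25
eef_pos: [0.4392, -0.0208, 0.0938]
tool_rot: [-90.0, -0.0, -14.2]
force: [-0.1, -0.2, 0.1]
width: 0.0876
```

```bash
python3 - <<'E'
from h import *
s=observe(); print(s['time'],s['width'],s['eef_pos'])
snap('wrist','w6')
# dark blob centroid compare with w-model: housing/tail
im=cv2.imread('pics/w6.png'); g=im.max(2)
m=(g[130:235,280:380]<50).astype(np.uint8)
n,l,st,c=cv2.connectedComponentsWithStats(m)
for i in range(1,n):
    if st[i,4]>100: print(st[i]+[280,130,0,0,0],c[i]+[280,130])
R=Ro.from_euler('xyz',[-90,0,-14.2],degrees=True).as_matrix()
o=np.array([.4384,-.02,0])
for p in ([-.030,.014,0],[.028,.079,0],[-.018,.014,.033],[-.018,.014,-.033]): print(p,proj('w6',o+R[:,0]*p[0]+[0,0,p[1]]+R[:,2]*p[2]))
print(plan(.4384,-.0205,.016,-14.2))
E
```

```text
10.25 0.08757921615714317 [ 0.43919644 -0.02081149  0.09375285]
[ 283  160   72   67 2848] [314.04634831 196.65308989]
[-0.03, 0.014, 0] [288.97653788 193.04296987]
[0.028, 0.079, 0] [354.94126583 212.76932187]
[-0.018, 0.014, 0.033] [300.51887027 159.79601152]
[-0.018, 0.014, -0.033] [301.57448866 224.47575465]
(array([-0.0001,  0.0011,  0.0002]), array([-0.0017,  0.1555,  0.0002]))
```

Call:
arm_command(
  steps=[
    [[0,0,0,-0.001,0.02,0,1],[0,0,0,-0.002,0.05,0,1],[0,0,0,-0.002,0.08,0,1],[0,0,0,-0.002,0.11,0,1],[0,0,0,-0.002,0.135,0,1],[0,0,0,-0.002,0.15,0,1],[0,0,0,-0.002,0.155,0,1],[0,0,0,-0.002,0.155,0,1]],
  ],
)

```text
time: 11.1
eef_pos: [0.4381, -0.0207, 0.016]
tool_rot: [-90.0, 0.0, -14.2]
force: [0.1, -1.4, 0.3]
width: 0.0881
```

Call:
arm_command(
  steps=[
    [[0,0,0,0,0,0,-1],[0,0,0,0,0,0,-1],[0,0,0,0,0,0,-1],[0,0,0,0,0,0,-1],[0,0,0,0,0,0,-1],[0,0,0,0,0,0,-1],[0,0,0,0,0,0,-1],[0,0,0,0,0,0,-1]],
  ],
)

```text
time: 11.9
eef_pos: [0.4407, -0.0207, 0.0174]
tool_rot: [-89.9, -0.2, -14.2]
force: [5.6, -2.3, 15.1]
width: 0.0275
```

Call:
arm_command(
  steps=[
    [[0,0,0,0,0,0,-1],[0,0,0,0,0,0,-1],[0,0,0,0,0,0,-1],[0,0,0,0,0,0,-1],[0,0,0,0,0,0,-1],[0,0,0,0,0,0,-1],[0,0,0,0,0,0,-1],[0,0,0,0,0,0,-1]],
  ],
)

```text
time: 12.7
eef_pos: [0.4408, -0.0207, 0.0174]
tool_rot: [-89.9, -0.3, -14.2]
force: [2.6, -0.5, 9.5]
width: 0.0257
```

Width 25.7 mm is stable, so the clip is gripped and squeezed to its stop. I'll lift it and look.

Call:
arm_command(
  steps=[
    [[0,0,0,0,-0.03,0,-1],[0,0,0,0,-0.08,0,-1],[0,0,0,0,-0.15,0,-1],[0,0,0,0,-0.23,0,-1],[0,0,0,0,-0.31,0,-1],[0,0,0,0,-0.4,0,-1],[0,0,0,0,-0.48,0,-1],[0,0,0,0,-0.56,0,-1]],
  ],
)

```text
time: 13.5
eef_pos: [0.4376, -0.0207, 0.298]
tool_rot: [-90.0, -0.0, -14.2]
force: [1.4, 1.1, -1.8]
width: 0.0254
```

Call:
arm_command(
  steps=[
    [[0,-0.05,0,0,-0.03,0.02,-1],[0,-0.15,0,-0.01,-0.05,0.05,-1],[0,-0.25,0,-0.02,-0.05,0.08,-1],[0,-0.35,0,-0.03,-0.05,0.11,-1],[0,-0.45,0,-0.04,-0.05,0.14,-1],[0,-0.55,0,-0.05,-0.05,0.17,-1],[0,-0.64,0,-0.06,-0.05,0.19,-1],[0,-0.67,0,-0.06,-0.05,0.2,-1]],
  ],
)

```text
time: 14.3
eef_pos: [0.4331, 0.0852, 0.3208]
tool_rot: [-90.0, 0.0, 5.3]
force: [0.1, 0.2, -0.7]
width: 0.0258
```

```bash
python3 - <<'E'
from h import *
s=observe(); print(s['time'],s['width'],s['eef_pos'],s['tool_rot'],s['force'],s['joints'])
for n in('wrist','side','scene'): snap(n,n[0:2]+'7')
T=s['eef_pos']
print('true tip px side/scene/wrist',[proj(f,T+[0,0,.031]).round(1) for f in('si7','sc7','wr7')])
f=lambda x,s:cv2.resize(x,None,fx=s,fy=s,interpolation=cv2.INTER_CUBIC)
u,v=proj('si7',T).astype(int); print('side crop origin',u-50,v-50)
B=f(cv2.imread('pics/si7.png')[v-50:v+110,u-50:u+50],3.5)
u,v=proj('sc7',T).astype(int); print('scene crop origin',u-70,v-50)
A=f(cv2.imread('pics/sc7.png')[v-50:v+110,u-70:u+55],3.5)
o=np.hstack([B,A]);print(B.shape,o.shape);cv2.imwrite('pics/c7.png',o[:600,:800])
E
```

```text
14.3 0.02578384512664471 [0.43310455 0.08517004 0.3208248 ] [-9.00161990e+01  4.88519882e-02  5.28252135e+00] [ 0.11351523  0.15909858 -0.67686981] [-49.76164987  -2.24699915  31.76955797 104.87358445   1.21867609
  77.09107845 -13.0026412 ]
true tip px side/scene/wrist [array([283. , 122.1]), array([284.9, 151.6]), array([319.5, 235.5])]
side crop origin 233 84
scene crop origin 215 111
(560, 350, 3) (560, 788, 3)
```

View pics/c7.png

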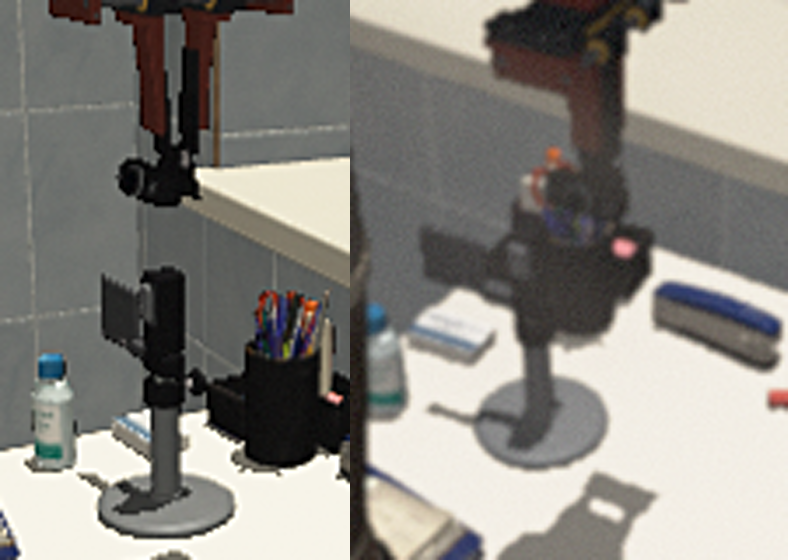

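The webcam is held well between the fingers, with its lens to the front-left. Next I view the stand from above in the wrist image, enlarged.

```bash
python3 - <<'E'
from h import *
def st(l,o=(.463,.176),yaw=5):
    c,s=np.cos(np.radians(yaw)),np.sin(np.radians(yaw)); return np.array([o[0]+c*l[0]-s*l[1],o[1]+s*l[0]+c*l[1],l[2]])
for n,l in dict(foot=(0,0,.008),griptop=(0,0,.22),button=(-.02,0,.195),pn=(0,.046,.189),pf=(0,.11,.189),screw=(.03,0,.115)).items(): print(n,proj('wr7',st(l)))
im=cv2.imread('pics/wr7.png')[0:200,190:456]
cv2.imwrite('pics/c8.png',cv2.resize(im,None,fx=3,fy=3,interpolation=cv2.INTER_CUBIC))
E
```

```text
foot [342.74100496 111.06444082]
griptop [358.55287358 102.279397  ]
button [336.95535619 103.82804879]
pn [356.45709416  58.53520729]
pf [358.74383499 -11.08493326]
screw [370.98475926 107.90888054]
```

View pics/c8.png

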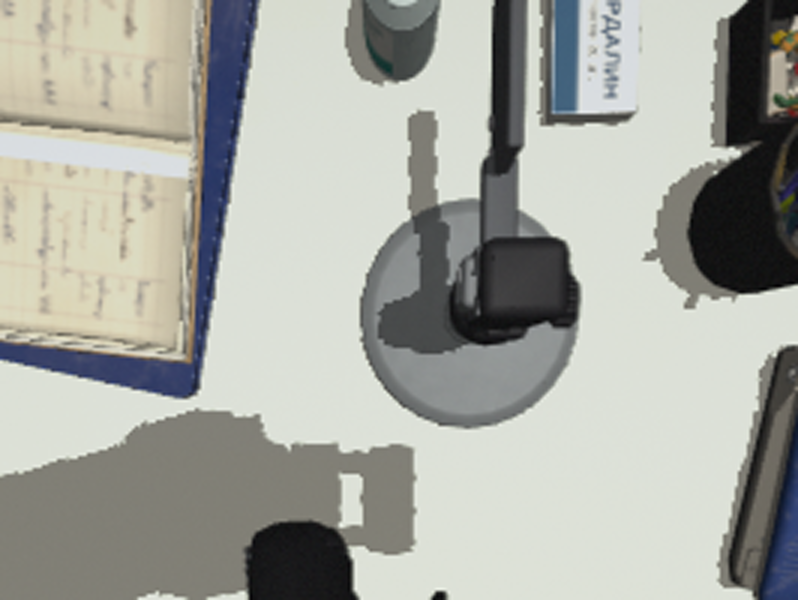

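```bash
python3 - <<'E'
from h import *
im=cv2.imread('pics/wr7.png')
for v in (2,12,22,32,42,46,48,50): print(v,im[v,350:372].max(1))
C=lambda x,y,z:atz('wr7',190+x/3-.33,y/3-.33,z)
print('grip',C(526,279,.22),[C(*p,.22) for p in((480,240),(568,238),(572,318),(485,322))])
print('foot',C(469,312.5,.008),C(469,312.5,.004))
E
```

```text
2 [220 219 219 209  79  33  32  31  33  40  73  91  93  92  93 129 219 219
 219 211 125 120]
12 [220 220 220 209  33  34  33  34  32  41  78  95  93  94  95 141 220 220
 220 213 124 120]
22 [220 221 220 210  31  32  33  31  31  42  82  96  96  92  97 155 221 221
 220 213 125 120]
32 [221 221 217 166  32  31  31  32  34  48  85  97  96  92 104 183 221 221
 221 214 126 120]
42 [222 219 172  67  48  32  31  33  35  57  91  97  95  96 125 222 222 222
 222 222 220 220]
46 [222 222 216 146  31  33  32  33  35  60  93  96  94  95 127 222 222 222
 222 221 222 222]
48 [222 222 217 147  33  31  31  32  34  46  70  72  70  74 130 222 222 222
 222 222 222 222]
50 [222 219 175  83  52  32  32  32  30  31  34  32  63 150 221 222 222 222
 222 222 222 222]
grip [0.46818313 0.1854997  0.22      ] [array([0.45180797, 0.19597346, 0.22      ]), array([0.4800798 , 0.19918854, 0.22      ]), array([0.48490274, 0.17480563, 0.22      ]), array([0.45642388, 0.17090595, 0.22      ])]
foot [0.46719031 0.18816512 0.008     ] [0.46749936 0.18844372 0.004     ]
```

```bash
python3 - <<'E'
from h import *
C=lambda x,y,z:atz('wr7',190+x/3-.33,y/3-.33,z)
for z in(.0,.006): print(np.linalg.norm(C(360,312,z)-C(578.5,312,z)),np.linalg.norm(C(469,198,z)-C(469,427,z)))
P=lambda u,v:atz('wr7',u,v,.189)
a,b=P(361.65,48.1),P(362.4,12); d=b-a; print('plate near',a,b,np.degrees(np.arctan2(-d[0],d[1])))
print(ray('wr7',0,0)[0])
# compare fixed cameras: project wrist-derived points
for n,p in dict(grip=(.4682,.1855,.22),foot=(.4672,.1882,.006),near=a).items(): print(n,proj('si7',np.array(p)),proj('sc7',np.array(p)))
# foot ellipses in side, scene : grey mask
for f,(v0,v1,u0,u1) in dict(si7=(200,250,255,305),sc7=(205,255,240,300)).items():
    g=cv2.imread(f'pics/{f}.png')[v0:v1,u0:u1]
    m=((g.max(2)<165)).astype(np.uint8)
    ys,xs=np.where(m); print(f,xs.min()+u0,xs.max()+u0,ys.min()+v0,ys.max()+v0)
E
```

```text
0.1250580491456354 0.1252104053221092
0.12361381066140739 0.12376440734575032
plate near [0.46316352 0.23228634 0.189     ] [0.45966558 0.2655965  0.189     ] 5.994723771091075
[0.4276676  0.15253587 0.51954598]
grip [279.97412356 160.52791161] [264.77263687 175.25268249]
foot [280.15999658 226.25739732] [267.9539836  230.06284112]
near [272.22396446 166.65459942] [251.73236804 179.76398513]
si7 255 304 200 249
sc7 240 299 205 254
```

```bash
python3 - <<'E'
from h import *
print(plan(.457,.261,.30,5.5)); print(plan(.457,.261,.20,5.5,cur=(.457,.261,.30,5.5)))
E
```

```text
(array([ 0.0008, -0.0171, -0.0003]), array([0.0774, 0.0421, 0.3494]))
(array([0., 0., 0.]), array([ 0. ,  0.2, -0. ]))
```

Call:
arm_command(
  steps=[
    [[0,0,0,0.005,0,0.03,-1],[0,0,0,0.02,0,0.08,-1],[0,-0.01,0,0.03,0,0.14,-1],[0,-0.01,0,0.05,0,0.21,-1],[0,-0.017,0,0.06,0.01,0.27,-1],[0,-0.017,0,0.07,0.02,0.32,-1],[0,-0.017,0,0.077,0.03,0.345,-1],[0,-0.017,0,0.077,0.042,0.349,-1]],
  ],
)

```text
time: 15.25
eef_pos: [0.4566, 0.2625, 0.2994]
tool_rot: [-90.0, 0.0, 5.6]
force: [0.1, 0.4, -0.3]
width: 0.0259
```

Call:
arm_command(
  steps=[
    [[0,0,0,0,0.01,0,-1],[0,0,0,0,0.04,0,-1],[0,0,0,0,0.07,0,-1],[0,0,0,0,0.1,0,-1],[0,0,0,0,0.12,0,-1],[0,0,0,0,0.13,0,-1],[0,0,0,0,0.13,0,-1],[0,0,0,0,0.13,0,-1]],
  ],
)

```text
time: 16.05
eef_pos: [0.457, 0.2608, 0.2358]
tool_rot: [-90.0, -0.0, 5.5]
force: [0.7, 1.3, -0.7]
width: 0.0256
```

```bash
python3 - <<'E'
from h import *
s=observe(); print(s['time'],s['width'],s['eef_pos'],s['tool_rot'],s['force'])
for n in('wrist','side','scene'): snap(n,n[0:2]+'9')
f=lambda x,s:cv2.resize(x,None,fx=s,fy=s,interpolation=cv2.INTER_CUBIC)
B=f(cv2.imread('pics/si9.png')[110:190,235:315],5); A=f(cv2.imread('pics/sc9.png')[110:210,200:300],4)
cv2.imwrite('pics/c9.png',np.hstack([B,A]))
im=cv2.imread('pics/wr9.png'); 
w=im[0:200,250:450]; cv2.imwrite('pics/c9.png',np.hstack([B[:, :400],A[:400,:400]]) if 0 else np.vstack([np.hstack([B,A]),np.hstack([w,np.zeros((200,600,3),np.uint8)])]))
E
```

```text
16.05 0.02558855917059481 [0.45699431 0.26083187 0.23580927] [-8.99751377e+01 -3.86745923e-02  5.48805153e+00] [ 0.69373176  1.26395141 -0.65628732]
```

View pics/c9.png

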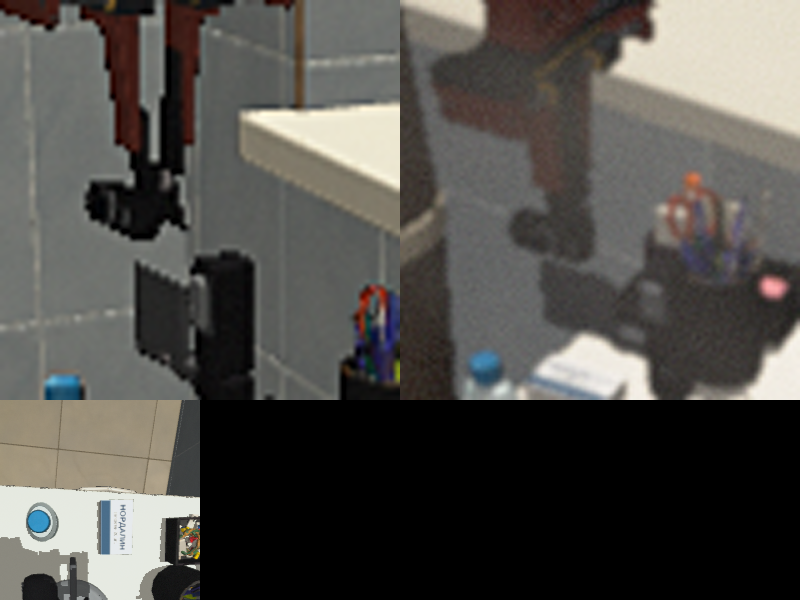

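```bash
python3 - <<'E'
from h import *
def loc(o,yaw,l):
    c,s=np.cos(np.radians(yaw)),np.sin(np.radians(yaw)); return np.array([o[0]+c*l[0]-s*l[1],o[1]+s*l[0]+c*l[1],o[2]+l[2]])
for M in((.460,.263,.189),(.457,.258,.189)):
  print(M,'far/near side',[proj('si9',loc(M,5.7,(-.003,y,0))).round(1) for y in(.032,-.032)],'scene',[proj('sc9',loc(M,5.7,(-.003,y,0))).round(1) for y in(.032,-.032)])
print('seen side far (262,162.4) near (273,166); scene far (235.7,175.5) near(255,181)')
T=(.457,.2608,.2358)
print('hinge near end',proj('si9',loc(T,5.5,(0,-.014,.0175))),'seen 268.4,146')
print('lens centre',proj('si9',loc(T,5.5,(-.034,0,-.0))),)
print('tip L,R',proj('si9',loc(T,5.5,(-.016,0,.031))),proj('si9',loc(T,5.5,(.016,0,.031))),'seen',235+127/5,110+148/5,235+178/5,110+147/5)
snap('wrist','wx')
im=cv2.imread('pics/wr9.png')
for v in (155,160,165,170,175): print(v,im[v,310:345].max(1))
print([proj('wr9',loc(M,5.7,(0,y,0))).round(1) for M in((.460,.263,.189),(.457,.258,.189)) for y in(.032,-.032)])
E
```

```text
(0.46, 0.263, 0.189) far/near side [array([261.7, 161.8]), array([271.5, 166.9])] scene [array([233.5, 174.8]), array([251.5, 180.4])]
(0.457, 0.258, 0.189) far/near side [array([261.4, 162.3]), array([271.2, 167.5])] scene [array([234.1, 175.8]), array([252.2, 181.4])]
seen side far (262,162.4) near (273,166); scene far (235.7,175.5) near(255,181)
hinge near end [268.39186857 145.04309917] seen 268.4,146
lens centre [256.2672171  151.12223188]
tip L,R [261.32765642 140.28128888] [270.75569256 139.09531329] seen 260.4 139.6 270.6 139.4
155 [144 144 144 144 144 145 145 144 144 144 138 139 139 138 139 139 139 138
 140 139 139 138 138 139 139 139 139 161 234 234 234 234 234 234 234]
160 [139 139 139 139 139 139 139 139 140 129  40  39  41  41  42  71 139 139
 139 138 139 139 138 138 139 138 140 139 163 234 234 234 234 234 234]
165 [161 234 234 234 234 234 228 138 135 108  78  90  93  96  95  91  88 140
 140 138 139 139 138 139 139 138 139 162 234 234 234 234 234 234 234]
170 [234 234 234 234 234 234 228 139 135 105  54  57  57  57  57  55  85 139
 139 139 138 139 139 139 139 139 140 162 234 234 234 234 234 234 234]
175 [166 234 234 234 234 234 228 144 138 130  53  55  57  56  55  58  86 138
 138 139 138 139 139 139 139 139 138 162 234 234 234 234 234 234 234]
[array([323.3, 164.1]), array([323.4, 234.3]), array([319.3, 169.5]), array([319.6, 239.1])]
```

Side view: the plate edge runs from (262,162.4) to (273,166) and the clip hinge is at (268.4,146), with the jaws straddling the plate. This agrees with the predictions, so I go down.

Call:
arm_command(
  steps=[
    [[0,0,0,0.001,0.01,0,-1],[0,0,0,0.002,0.025,0,-1],[0,0,0,0.002,0.04,0,-1],[0,0,0,0.002,0.055,0,-1],[0,0,0,0.002,0.07,0,-1],[0,0,0,0.002,0.085,0,-1],[0,0,0,0.002,0.1,0,-1],[0,0,0,0.002,0.104,0,-1]],
  ],
)

```text
time: 17.05
eef_pos: [0.4572, 0.2608, 0.1822]
tool_rot: [-90.0, 0.1, 5.5]
force: [-0.2, 0.5, -1.0]
width: 0.0255
```

Call:
arm_command(
  steps=[
    [[0,0,0,0,0.002,0,-1],[0,0,0,0,0.004,0,-1],[0,0,0,0,0.006,0,-1],[0,0,0,0,0.008,0,-1],[0,0,0,0,0.01,0,-1],[0,0,0,0,0.012,0,-1],[0,0,0,0,0.014,0,-1],[0,0,0,0,0.014,0,-1]],
  ],
)

```text
time: 17.85
eef_pos: [0.4579, 0.2612, 0.1769]
tool_rot: [-90.0, -0.0, 5.5]
force: [-1.6, -1.3, 4.9]
width: 0.0254
```

Call:
arm_command(
  steps=[
    [[0,0,0,0,0.001,0,-1],[0,0,0,0,0.002,0,-1],[0,0,0,0,0.003,0,-1],[0,0,0,0,0.004,0,-1],[0,0,0,0,0.004,0,-1],[0,0,0,0,0.004,0,-1],[0,0,0,0,0.004,0,-1],[0,0,0,0,0.004,0,-1]],
  ],
)

```text
time: 18.65
eef_pos: [0.4582, 0.2614, 0.1765]
tool_rot: [-89.9, -0.1, 5.5]
force: [-5.5, -3.2, 19.0]
width: 0.0253
```

Call:
arm_command(
  steps=[
    [[0,0,0,0,0,0,1],[0,0,0,0,0,0,1],[0,0,0,0,0,0,1],[0,0,0,0,0,0,1],[0,0,0,0,0,0,1],[0,0,0,0,0,0,1],[0,0,0,0,0,0,1],[0,0,0,0,0,0,1]],
  ],
)

```text
time: 19.45
eef_pos: [0.4576, 0.261, 0.1742]
tool_rot: [-90.0, 0.0, 5.5]
force: [0.3, 0.4, 0.7]
width: 0.0855
```

Call:
arm_command(
  steps=[
    [[0,0,0,0,0,0,1],[0,0,0,0,-0.02,0,1],[0,0,0,0,-0.05,0,1],[0,0,0,0,-0.1,0,1],[0,0,0,0,-0.15,0,1],[0,0,0,0,-0.2,0,1],[0,0,0,0,-0.24,0,1],[0,0,0,0,-0.25,0,1]],
  ],
)

```text
time: 20.25
eef_pos: [0.4587, 0.2615, 0.3021]
tool_rot: [-89.9, -0.2, 5.5]
force: [-0.3, 0.4, 0.8]
width: 0.0877
```

```bash
python3 - <<'E'
from h import *
s=observe(); print(s['time'],s['width'],s['eef_pos'],s['force'])
for n in('wrist','side','scene'): snap(n,n[0:2]+'10')
# ascii-free check: dark mask silhouettes in side, compare to projected model
def loc(o,yaw,l):
    c,s=np.cos(np.radians(yaw)),np.sin(np.radians(yaw)); return np.array([o[0]+c*l[0]-s*l[1],o[1]+s*l[0]+c*l[1],o[2]+l[2]])
M=(.460,.263,.158)
for n,l in dict(lens=(-.034,0,.013),hb=(-.018,0,0),hL=(-.018,.033,.013),hR=(-.018,-.033,.013),ftail=(-.022,-.0125,.079),rtail=(.028,-.0125,.079),hinge=(0,-.014,.036)).items(): print(n,[proj(f,loc(M,5.7,l)).round(1) for f in('si10','sc10','wr10')])
g=cv2.imread('pics/si10.png')[135:190,245:285].max(2)
for i,row in enumerate(g[::1]): print(135+i,''.join('#' if x<40 else '+' if x<75 else '.' for x in row))
E
```

```text
20.25 0.08766693959003379 [0.45868408 0.26145052 0.30213647] [-0.26211004  0.3830646   0.7712795 ]
lens [array([257.7, 171.4]), array([237.1, 187.9]), array([291.6, 182.3])]
hb [array([262.5, 174.6]), array([240.6, 188.6]), array([305.9, 180.2])]
hL [array([257.4, 167.9]), array([231. , 182.1]), array([304.9, 153.8])]
hR [array([267.4, 173.4]), array([249.5, 188.1]), array([305.8, 209.5])]
ftail [array([262.5, 150.9]), array([240.8, 168.4]), array([298.1, 208.7])]
rtail [array([277. , 148.8]), array([250.3, 160. ]), array([350.6, 208.5])]
hinge [array([269.5, 163.7]), array([246.8, 176.9]), array([321. , 198.8])]
135 ........................................
136 ........................................
137 ........................................
138 ........................................
139 ........................................
140 ........................................
141 ........................................
142 ........................................
143 ........................................
144 ........................................
145 .........................
[... 1295 characters left out ...]
##+#######+++#+.+########
175 ...............##########+++.#++########
176 .................########+++.###########
177 .................########+++.###########
178 .................+#####+##++.###########
179 .................+#########+.###########
180 ..................####++###++###########
181 ....................##+.#+.+############
182 ......................#+##++.###########
183 ........................###++###########
184 .........................###############
185 ..........................##############
186 ............................############
187 ......+......................###########
188 ......#......................###########
189 ......#......................+##########
```

The silhouette matches the model of the webcam standing upright and fully down on the plate to about 1 px. Next is the grip.

```bash
python3 - <<'E'
from h import *
print(plan(.468,.1845,.30,5.8))
E
```

```text
(array([-0.0002, -0.0098, -0.0001]), array([ 0.0062, -0.002 , -0.1543]))
```

Call:
arm_command(
  steps=[
    [[0,0,0,0,0,-0.02,1],[0,-0.01,0,0,0,-0.05,1],[0,-0.01,0,0.003,0,-0.08,1],[0,-0.01,0,0.006,0,-0.11,1],[0,-0.01,0,0.006,0,-0.14,1],[0,-0.01,0,0.006,0,-0.154,1],[0,-0.01,0,0.006,0,-0.154,1],[0,-0.01,0,0.006,0,-0.154,1]],
  ],
)

```text
time: 21.2
eef_pos: [0.4679, 0.1851, 0.2993]
tool_rot: [-90.0, -0.0, 5.8]
force: [-0.2, 0.2, -1.0]
width: 0.0875
```

```bash
python3 - <<'E'
from h import *
s=observe(); print(s['time'],s['width'],s['eef_pos'],s['tool_rot'])
snap('wrist','w11')
im=cv2.imread('pics/w11.png')
def loc(o,yaw,l):
    c,s=np.cos(np.radians(yaw)),np.sin(np.radians(yaw)); return np.array([o[0]+c*l[0]-s*l[1],o[1]+s*l[0]+c*l[1],o[2]+l[2]])
for l in((-.015,-.013,.22),(.015,-.013,.22),(.015,.013,.22),(-.015,.013,.22)): print(proj('w11',loc((.468,.1854,0),5.8,l)))
g=im[180:260:3,280:360:1].max(2)
for i,row in enumerate(g): print(180+3*i,''.join('#' if x<30 else '+' if x<50 else '-' if x<90 else '.' for x in row))
print(plan(.468,.1845,.145,5.8))
E
```

```text
21.2 0.08750428419263803 [0.46794074 0.18507365 0.29929278] [-8.99730458e+01 -2.61603696e-03  5.81359621e+00]
[304.97376607 205.92521016]
[334.9011418 205.9346814]
[335.23438799 180.43475277]
[304.63201979 180.42623067]
180 .........--------------+++############################+.....########+...........
183 ...........--------------+#############################-......-----.............
186 ....................-----####+----------------------###-........................
189 ....................-----+####+-+------------------####-........................
192 .....................----+####++++-----------------####-........................
195 .....................----+######++++--------------+####-........................
198 ......................---+#####+++++++++++++++++++####+.........................
201 .........................-######++++++++++++++++++###+..........................
204 .............................-###++++###++#+#++++#-.............................
207 ................................................................................
210 ..........................
[... 787 characters left out ...]
................................
240 ................................................................................
243 ................................................................................
246 ................................................................................
249 ................................................................................
252 ................................................................................
255 ................................................................................
258 ................................................................................
(array([-0.0007,  0.0017, -0.    ]), array([ 0.    ,  0.3085, -0.0019]))
```

Call:
arm_command(
  steps=[
    [[0,0,0,0,0.02,0,1],[0,0,0,0,0.07,0,1],[0,0,0,0,0.12,0,1],[0,0,0,0,0.18,0,1],[0,0,0,0,0.23,0,1],[0,0,0,0,0.28,0,1],[0,0,0,0,0.305,0,1],[0,0,0,0,0.308,0,1]],
  ],
)

```text
time: 22.05
eef_pos: [0.4669, 0.1845, 0.1436]
tool_rot: [-90.1, 0.2, 5.8]
force: [0.7, 0.5, -0.2]
width: 0.088
```

Call:
arm_command(
  steps=[
    [[0,0,0,0,0,0,-1],[0,0,0,0,0,0,-1],[0,0,0,0,0,0,-1],[0,0,0,0,0,0,-1],[0,0,0,0,0,0,-1],[0,0,0,0,0,0,-1],[0,0,0,0,0,0,-1],[0,0,0,0,0,0,-1]],
  ],
)

```text
time: 22.85
eef_pos: [0.4674, 0.1847, 0.1451]
tool_rot: [-90.0, 0.1, 5.8]
force: [-4.1, -0.5, 4.9]
width: 0.03
```

Call:
arm_command(
  steps=[
    [[0,0,0,0,0,0,-1],[0,0,0,0,0,0,-1],[0,0,0,0,0,0,-1],[0,0,0,0,0,0,-1],[0,0,0,0,0,0,-1],[0,0,0,0,0,0,-1],[0,0,0,0,0,0,-1],[0,0,0,0,0,0,-1]],
  ],
)

```text
time: 23.65
eef_pos: [0.4675, 0.1847, 0.1452]
tool_rot: [-90.0, 0.1, 5.8]
force: [-5.0, -0.9, 5.2]
width: 0.0299
```

Call:
arm_command(
  steps=[
    [[0,0,0,0,-0.005,0,-1],[0,0,0,0,-0.015,0,-1],[0,0,0,0,-0.025,0,-1],[0,0,0,0,-0.035,0,-1],[0,0,0,0,-0.045,0,-1],[0,0,0,0,-0.055,0,-1],[0,0,0,0,-0.065,0,-1],[0,0,0,0,-0.07,0,-1]],
  ],
)

```text
time: 24.45
eef_pos: [0.4675, 0.1847, 0.1807]
tool_rot: [-90.0, 0.1, 5.8]
force: [-5.1, 1.4, -4.1]
width: 0.0299
```

Call:
arm_command(
  steps=[
    [[0,0,0,0,-0.01,0,-1],[0,0,0,0,-0.02,0,-1],[0,0,0,0,-0.03,0,-1],[0,0,0,0,-0.04,0,-1],[0,0,0,0,-0.05,0,-1],[0,0,0,0,-0.06,0,-1],[0,0,0,0,-0.07,0,-1],[0,0,0,0,-0.07,0,-1]],
  ],
)

```text
time: 25.25
eef_pos: [0.4675, 0.1847, 0.216]
tool_rot: [-90.0, 0.1, 5.8]
force: [-6.2, 0.4, -2.9]
width: 0.0299
```

Call:
arm_command(
  steps=[
    [[0,0,0,0,-0.004,0,-1],[0,0,0,0,-0.008,0,-1],[0,0,0,0,-0.012,0,-1],[0,0,0,0,-0.016,0,-1],[0,0,0,0,-0.02,0,-1],[0,0,0,0,-0.02,0,-1],[0,0,0,0,-0.02,0,-1],[0,0,0,0,-0.02,0,-1]],
  ],
)

```text
time: 26.05
eef_pos: [0.4675, 0.1847, 0.2256]
tool_rot: [-90.0, 0.1, 5.8]
force: [-5.4, 0.7, -3.6]
width: 0.0294
```

```bash
python3 - <<'E'
from h import *
s=observe(); print(s['time'],s['width'],s['eef_pos'],s['force'])
snap('side','d12'); snap('scene','s12')
def loc(l,o=(.468,.1854),yaw=5.8):
    c,s=np.cos(np.radians(yaw)),np.sin(np.radians(yaw)); return np.array([o[0]+c*l[0]-s*l[1],o[1]+s*l[0]+c*l[1],l[2]])
print({z:(proj('d12',loc((-.006,-.008,z))).round(1).tolist(),proj('d12',loc((0,0,z))).round(1).tolist()) for z in(.12,.125,.145,.165,.2,.23,.269,.30)})
g=cv2.imread('pics/d12.png')[115:205,250:300].max(2)
for i,row in enumerate(g): print(115+i,''.join('#' if x<40 else '+' if x<75 else '-' if x<120 else '.' for x in row), g[i,25:36])
E
```

```text
26.05 0.029393443726040285 [0.46746762 0.18468329 0.22560318] [-5.38563261  0.65269542 -3.61964723]
{0.12: ([279.9, 193.7], [280.3, 192.5]), 0.125: ([279.9, 192.1], [280.3, 191.0]), 0.145: ([279.8, 185.8], [280.2, 184.7]), 0.165: ([279.8, 179.5], [280.2, 178.4]), 0.2: ([279.6, 168.1], [280.0, 167.1]), 0.23: ([279.5, 158.2], [279.9, 157.2]), 0.269: ([279.3, 144.9], [279.7, 144.1]), 0.3: ([279.2, 134.2], [279.6, 133.4])}
115 ++++++++++++-######--+########++++#++++-+#######++ [25 22 23 21 24 45 62 49 45 37 54]
116 ++++++++++++-+++++++-.########+++++++++-+########+ [21 23 23 22 25 53 58 58 55 54 46]
117 +++++++++++++++++++++.##########++####--########-- [22 24 22 23 20 25 20 50 47 34 19]
118 +++++++++++++###++#++-########--++++##++########.. [26 24 23 20 30 96 86 57 54 52 48]
119 +++++++++++---#++##+-+########--+++++++###++------ [ 22  26  20  20  34 111 101  56  55  58  59]
120 #++++++++++...#++++++#########--#+++++++++++--.--- [ 17  19   9   0  23 108  99  28  59  56  57]
121 --#++++++++..-#+++++++++++#-----#++++++++--------- [ 54  26  89  83  82 104  98  18  60  58  58]
122 ..---#++++
[... 7206 characters left out ...]
17 18 16  9 26]
198 ...-------------------.-############------######## [ 8 11 14 15 16 17 16 15 11  6 22]
199 ...---------------------+##########-------######## [ 0  8  8 13 14 13 13 11 11 26 90]
200 ...----------------------+#+#######-------######## [ 72  30  49  31  18  21  33  30  32  27 102]
201 ....-------------------...#+++++++#--++-...####### [255  39  68  72  72  71  73  64  52  18  85]
202 ....---------------.......#+----++-........####### [255  36  69  79  81  81  79  70  52  80 177]
203 ....-----------...........#+----++.........####### [235  34  67  76  79  79  75  65  66 181 255]
204 ....+----------...........#+---+++........-####### [250  34  65  76  81  76  73  63  70 198 255]
```

The side camera shows the thin rings at v ≈ 173.3, 179.6 and 186.1, about 20 mm apart. That puts the wide ring at about 192.4, and the collar's top edge projects to about 192. The arm travelled 80.4 mm and the opening is a steady 29.4 mm, so the button is in. I'm handing in.

```bash
python3 - <<'E'
from h import *
s=observe(); print(s['time'],s['width'],s['eef_pos'],s['force'],np.abs(s['qvel']).max())
print(r.close_job())
E
```

```text
26.15 0.02959768671404564 [0.46748008 0.18467725 0.2256047 ] [-6.32151972 -0.39653634 -2.5683445 ] 0.13636328492180466
the job is handed in; nothing more can be done
None
```

The webcam is clipped on the bracket plate with its lens to the front. The mast is raised to the wide ring, and the arm is still holding it by the grip with the button in. I handed the job in at about 26 s; no verdict was reported.

**What went differently:** My first two attempts to grip the webcam closed on nothing. The cameras showed the real fingertips about 31 mm above the reported tool point. After lowering all later grasps by that amount, the clip was held, at 25.7 mm wide. The webcam stayed upright and did not move during the misses.

**Last checks:**
- **Webcam on the plate:** I pushed it down until the force reached 19 N, then let go. The side view after release matched the expected upright, fully-down position to about 1 px (about 3 mm). After the lift I only checked that the clip's tails were at the expected height.
- **Button:** The grip opening is steady at about 29.5 mm, so the button is fully in.
- **Mast:** The arm rose 80.4 mm. From the spacing of the thin rings, the wide ring is within about 1–2 mm of the collar's top edge. I worked this out from pixel values, as the wide ring is partly hidden at the edge.
- **Other things on the desk:** I did not touch them knowingly, but I took no final check of their positions.

**Disagreement:** The wrist and fixed cameras differed by 5–9 mm on where the stand is. The grip and plate positions I used came mainly from the wrist camera, and the close-up views agreed with them.

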